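# Press-seal a pot of olives on the bench lid press

### The job

Close the open pot of olives on the lid press: first stand it upright in the middle of the round steel press plate, then lay the loose white lid squarely on its mouth, then pull the sprung press lever down by its black grip until the lever is level, with its red pointer at the green mark, so that the pad bears on the lid. The lid's self-adhesive seal takes only while the pressure stays on and the lever springs back up if let go, so finish still holding the lever down at the mark. Keep the pot from tipping, and leave the other tubs and the label roll where they stand.

Things in the scene. Friction and masses are not known exactly. Their poses are not given: they have to be found in the camera images.
- pot: the open clear pot filled with green olives, loose: round, 63 mm across the foot, 65 mm at the rim, 40 mm high, mouth 59 mm inside, olives end 10 mm below the rim; 100 to 200 g. Origin: centre of its underside, z up.
- lid: the loose white lid, lying right way up: a round flange 68 mm across and 5 mm thick, over a tapered plug 47 to 51 mm across and 4 mm deep that drops into the pot's mouth (flange rests on the rim); 9 mm high in all, so as it lies on the bench its flange is 4 to 9 mm above it. Origin: centre of the plug's underside; on the pot it sits 36 mm above the pot's origin. 20 g.
- press: the bench lid press, fixed: white base 250 x 150 x 18 mm. Origin: on the bench right under the plate's centre; x points from the plate to the lever's pivot (away from the robot, give or take its yaw), y along the pivot, z up. The base reaches 85 mm in front of the origin, 165 mm behind and 75 mm to either side.
- plate_center (a point): centre of the top face of the press's round steel plate: 100 mm across, flat, 24 mm above the bench, with a painted blue circle 75 mm across round the pot's place. Same axes as the press.
- lever_pivot (a point): the lever's hinge axis (along this point's y), 100 mm behind the plate's centre, 69 mm above the bench; same axes as the press. Between two white cheeks with grey dial discs of 96 mm across, which carry the green mark.
- lever (a joint): angle of the press lever in rad: 0 = standing up (1.60 rad above level), where its spring keeps it; grows as it is pulled towards the robot and down; 1.60 = level, red pointer at the green mark; hard stop at 1.72. The return spring takes about 3 N at the grip at the start and about 15 N (with the pad on a lidded pot) at the mark.
- lever_grip: the lever's black cross grip: round bar, 20 mm thick, 150 mm long, across the lever's end like a T. Origin: its middle; y along the bar. Lever level: 210 mm in front of the pivot axis, 30 mm above it; lever up: 36 mm behind, 209 mm above, on an arc. The lever (22 mm wide) joins it at its middle, so it is free to grasp 15 to 75 mm either side of that. The bar turns freely in the lever.
- press_pad: the round black rubber pad (56 mm across) under the lever, 100 mm from the pivot; faces the robot while the lever is up, faces down over the plate when it is level. It is sprung and gives up to 14 mm; with the lever level on a lidded pot it is pushed in by 8 mm and bears on the lid with about 15 to 20 N. Origin: centre of its face.
- closed_pot: bystander: a finished pot with a red lid, 68 mm across, 45 mm high. Origin: centre of its underside.
- cheese_tub: bystander: a rectangular white tub with lid, 100 x 132 x 60 mm. Origin: centre of its underside.
- label_roll: bystander: a roll of paper labels lying flat, 80 mm across, 45 mm high. Origin: centre of its underside.
Not all that is in view belongs to the job. There is more than one size of the lid; the one meant has the size given above.

How it is judged:
By the outcome, as a careful person would: the job done as asked, in the order asked, and still so for the second after the job is handed in, while the arm keeps its last pose, push and grip.
It also fails if it takes over 72 s, if anything falls off the work surface, if the arm or the gripper's body presses on something with over 40 N, if the wrist force passes 120 N, or if a joint passes its speed limit or range.

### The arm

A 7-joint arm with a two-finger parallel gripper is mounted at the origin on the work surface. World frame = base frame: x ahead of the robot, y to its left, z up, the work surface at z = 0. Lengths are in m, angles in rad, forces in N, time in s.
With the tool pointing down it reaches from about 0.425 to 0.825 m from the base axis. Payload 3.6 kg.
Tool frame: the origin (TCP) lies where the fingers leave the gripper's body, on its centre line; the fingertips stand 73 mm ahead of it and the grasp point (between the pads) lies 54 mm ahead of it; x points along the fingers, y is the direction in which the jaws open and shut, and the axes are right-handed (so a half turn about x gives the same grasp; the last joint's range is limited). The gripper opens to 85 mm and grips with 20 to 120 N. Pads are 22 mm wide; open, the fingers measure 114 mm over their backs; the gripper's body (76 mm by 85 mm) begins 54 mm behind the grasp point. The pads swing forward as they close: fully open they stand 13 mm farther back than shut.
Start: joints at [1.151, 0.615, -0.013, 1.423, 0.008, 1.103, -0.04], TCP at [0.249, -0.6, 0.304] pointing down, gripper open.
Joint ranges: [-3.12, 3.12], [-0.3, 2.06], [-1.34, 1.32], [0.26, 2.42], [-1.36, 4.5], [0.01, 1.98], [-2.84, 2.84]. Speed limits (rad/s): [2.79, 2.79, 3.14, 3.14, 3.14, 3.14, 3.14].

### API

Orientations are given as a unit quaternion [x, y, z, w].
In Python, from station import arm, snapshot, camera_info, ticket gives the robot as it stands. Calls block until the motion is done:
- arm.movep(position, orientation): joint-space move of the TCP to a pose.
- arm.line_to(position, velocity=0.15, ori=None): straight line of the TCP; ori=None keeps the orientation; velocity is the mean speed in m/s.
- arm.move_j(angles): joint-space move.
- arm.move_gripper(opening, effort=None): opening from 0.0 (shut) to 1.0 (fully open); effort is the grip in N (None keeps the last); returns when the fingers have stopped.
- arm.pause(seconds).
- arm.ik(position, orientation): joint angles nearest the present ones, or None.
- snapshot(name): name is "side" or "top"; returns the picture (400x640x3 uint8, blue, green, red); there is no depth.
- camera_info(name): a dict with "fx", "fy", "cx", "cy" (pixels), "R" (3x3) and "t" (3): a world point X has camera coordinates R X + t. Camera axes: x right, y down, z forward; pixel columns grow to the right and rows downward; lengths in m; the calibration is good to about 2 mm. A picture is of the moment at which its call begins. camera_info takes no time and is no camera call.
A pose or a line that the arm cannot do raises arm.MotionError and nothing moves.
- ticket.finish_job(): hands the job in, once; it reports no verdict.
Readings, each from a call of its own:
- arm.read_time(): time.
- arm.read_joint_positions(): joint angles.
- arm.read_dq(): joint speeds.
- arm.read_effort(): joint torques, N m.
- arm.read_tool_pos(): TCP position.
- arm.read_eef_rot(): TCP orientation.
- arm.read_ft_force(): force on the tool from outside, world axes, zero at the start.
- arm.read_wrist_torque(): the same for the moment, N m.
- arm.read_opening(): opening from 0.0 (shut) to 1.0 (fully open).
Only numpy, scipy, OpenCV 4.12 (cv2) and the standard library are available. Lean on these libraries where they do the work, as an engineer would, in place of code of your own. Each camera call takes 0.05 s, during which the arm holds its last target. There are 200 camera calls.

## Working session

There is one attempt and no reset: what is moved stays moved. The work goes in short steps, each a Python script; the robot and the scene stay as the last script left them, time stands still between calls to the robot, and variables do not carry over. Pictures are saved under pics/ and viewed, about 8 in all and at most 12, crops included, and the job is handed in when it is done.

```bash
ls; mkdir -p pics; python3 - <<'E'
from station import arm, snapshot, camera_info
import cv2
for n in("side","top"):
    cv2.imwrite(f"pics/{n}0.png",snapshot(n)); c=camera_info(n); print(n,{k:(v.tolist() if hasattr(v,'tolist') else v) for k,v in c.items()})
print(arm.read_time(),arm.read_tool_pos(),arm.read_eef_rot(),arm.read_opening())
E
```

```text
pics
side {'fx': 464.658528233598, 'fy': 464.658528233598, 'cx': 315.1827128455133, 'cy': 189.87406439467264, 'R': [[-0.9417594390025024, -0.33578150584927985, 0.018437445031293888], [-0.26560128089476154, 0.7090589313003632, -0.6532161904991707], [0.20626468102114312, -0.6200695221285892, -0.7569469394154844]], 't': [0.5174774990929761, 0.3237268185400957, 1.198056237831552]}
top {'fx': 512.6963138521535, 'fy': 512.6963138521535, 'cx': 319.2848600585794, 'cy': 194.25767556742036, 'R': [[-0.009291510972940767, -0.9999562811434056, -0.0010505359060185384], [-0.9887448432719459, 0.009344207601750911, -0.1493195254728263], [0.14932281381950432, -0.00034869204965722544, -0.9887884382853996]], 't': [-0.07603488930195007, 0.5839067238182198, 1.6143932630490059]}
0.1 [ 0.24863454 -0.59999208  0.3028513 ] [-0.69332431 -0.13883555  0.69368071 -0.13723399] 1.000802739397399
```

View pics/side0.png

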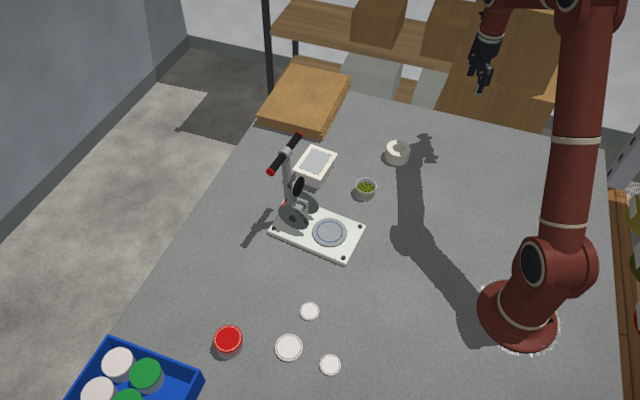

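View pics/top0.png

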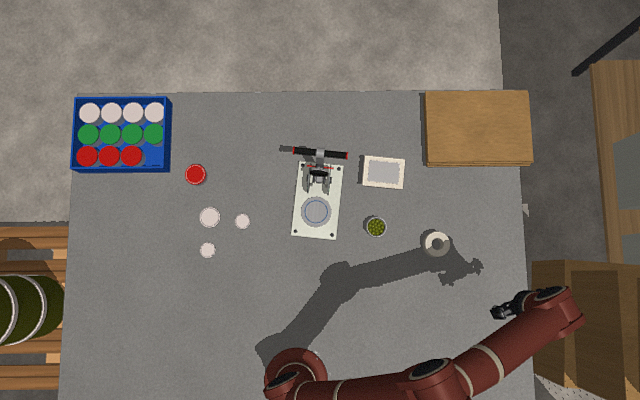

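Top view: press plate (316,211), olives pot (376,227), three white lids at (209,217), which is the largest at about 22 px, (242,222) and (207,250). The closed pot is at (196,174). I'll enlarge these next.

```bash
python3 - <<'E'
import cv2,numpy as np
t=cv2.imread("pics/top0.png");s=cv2.imread("pics/side0.png")
def c(im,x,y,w,h,k): 
    return cv2.resize(im[y:y+h,x:x+w],None,fx=k,fy=k,interpolation=cv2.INTER_CUBIC)
a=np.hstack([c(t,285,140,120,105,4)[:420], c(t,190,200,40,52,8)[:416].__class__((0,)) if 0 else cv2.copyMakeBorder(c(t,190,200,40,52,8),0,4,0,0,cv2.BORDER_CONSTANT)])
cv2.imwrite("pics/a.png",a)
b=np.hstack([c(s,260,125,125,145,4)[:580], ])
cv2.imwrite("pics/b.png",b); print(a.shape,b.shape)
E
```

```text
(420, 800, 3) (580, 500, 3)
```

View pics/a.png

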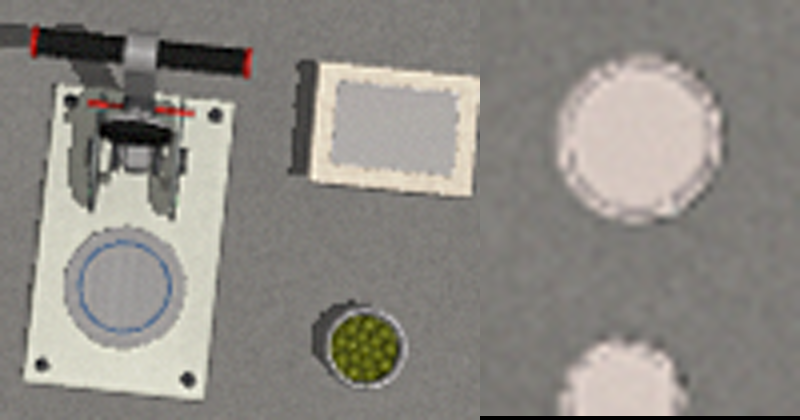

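View pics/b.png

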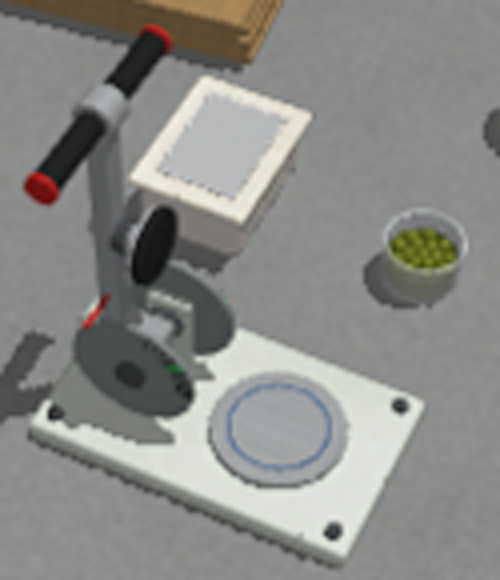

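Crop readings: pot rim centre about (366.5,347), blue circle about (125,287), lid centre about (639,139). The side crop shows the plate at (279,427) and the pot rim at (425,237). The lever stands up, with its pointer well off the green mark.

```bash
cat > h.py <<'E'
import numpy as np
from station import arm, snapshot, camera_info
from scipy.spatial.transform import Rotation as Rn
def px(cam,u,v,z):
    c=camera_info(cam);R=np.array(c['R']);t=np.array(c['t'])
    d=R.T@np.array([(u-c['cx'])/c['fx'],(v-c['cy'])/c['fy'],1]);o=-R.T@t
    return (o+d*(z-o[2])/d[2])
def T4(X,Y): return 285+(X+.5)/4-.5,140+(Y+.5)/4-.5
def S4(X,Y): return 260+(X+.5)/4-.5,125+(Y+.5)/4-.5
def proj(cam,X):
    c=camera_info(cam);p=np.array(c['R'])@X+c['t'];return c['fx']*p[0]/p[2]+c['cx'],c['fy']*p[1]/p[2]+c['cy']
def down(yaw):  # tool x down, jaws (tool y) along world angle yaw
    y=np.array([np.cos(yaw),np.sin(yaw),0]);x=np.array([0,0,-1.]);return Rn.from_matrix(np.c_[x,y,np.cross(x,y)]).as_quat()
E
python3 - <<'E'
from h import *
import cv2
np.set_printoptions(precision=4,suppress=True)
print("plate",px("top",*T4(125,287),.024),px("side",*S4(279,427),.024))
print("pot",px("top",*T4(366.5,347.5),.04),px("side",*S4(425,237),.04))
L=[190+(159.5)/8-.5,200+139.5/8-.5]
print("lid",px("top",*L,.007), "diam",np.linalg.norm(px("top",L[0]-10.4,L[1],.007)-px("top",L[0]+10.4,L[1],.007)))
s=cv2.imread("pics/side0.png");t=cv2.imread("pics/top0.png")
for im,n,box in((s,"side",(270,330,310,365)),(t,"top",(195,203,225,233))):
    x0,y0,x1,y1=box;g=cv2.cvtColor(im[y0:y1,x0:x1],cv2.COLOR_BGR2GRAY)
    k,lab,st,ce=cv2.connectedComponentsWithStats((g>165).astype(np.uint8))
    i=1+np.argmax(st[1:,4]);print(n,st[i],px(n,ce[i][0]+x0,ce[i][1]+y0,.008))
P=[px("top",*T4(*q),.018) for q in((24,382),(204,400),(236,100),(55,83))]
f=(P[0]+P[1])/2;b=(P[2]+P[3])/2
for d in(b-f,P[3]-P[0],P[2]-P[1]):print("yaw",np.arctan2(d[1],d[0]),np.linalg.norm(d))
e=P[0]-P[1];e2=P[3]-P[2];print(np.arctan2(-e[0],e[1]),np.arctan2(-e2[0],e2[1]))
u=(b-f)/np.linalg.norm(b-f);print("origin from base",f+.085*u)
g=[px("top",*T4(*q),.278) for q in((35,42),(249,62))];d=g[0]-g[1];print("grip",(g[0]+g[1])/2,np.linalg.norm(d),np.arctan2(-d[0],d[1]))
print("joints",arm.read_joint_positions())
E
```

```text
plate [ 0.5299 -0.0699  0.024 ] [ 0.531  -0.0678  0.024 ]
pot [ 0.4773 -0.2634  0.04  ] [ 0.4793 -0.2662  0.04  ]
lid [0.5168 0.2801 0.007 ] diam 0.06835701735854276
side [  5   4  28  27 599] [0.5184 0.2805 0.008 ]
top [  5   4  20  21 295] [0.5167 0.2804 0.008 ]
yaw -0.11245000302493979 0.24928684656734354
yaw -0.10441364023357318 0.24900401470669986
yaw -0.12046763452070125 0.24958574105774978
-0.10887686445439805 -0.10511248940423795
origin from base [ 0.5303 -0.0697  0.018 ]
grip [ 0.666  -0.0848  0.278 ] 0.15084392134803934 -0.10493925422419102
joints [ 1.1515  0.6158 -0.0126  1.4248  0.0081  1.1034 -0.0404]
```

```bash
cat >> h.py <<'E'
PL=np.array([.5304,-.069,0.]);YAW=-.108
u=np.array([np.cos(YAW),np.sin(YAW),0]);v=np.array([-np.sin(YAW),np.cos(YAW),0]);zz=np.array([0,0,1.])
POT=np.array([.478,-.2645,0]);LID=np.array([.5174,.2803,0])
JY=YAW+np.pi/2
def bar(th,off):  # bar centre at lever angle th, offset along bar
    a=np.arctan2(209,36)*0+np.arctan2(.030,-.210)  # level: direction (x=-.210,z=.030)
    r=np.hypot(.21,.03);b=a-(1.6-th)
    return PL+u*(.1+r*np.cos(b))+v*off+zz*(.069+r*np.sin(b))
def tilt(al,s):  # fingers lean: x=-cos z + sin u ; jaws in the xz-plane
    x=-np.cos(al)*zz+np.sin(al)*u; z=s*v; return Rn.from_matrix(np.c_[x,np.cross(z,x),z]).as_quat(),x
E
python3 - <<'E'
from h import *
np.set_printoptions(precision=3,suppress=True)
print(bar(0,0),bar(1.6,0),PL+.136*u)
for s in(0,np.pi):
  for p in(POT,PL,LID): print(arm.ik(p+[0,0,.08],down(JY+s)),arm.ik(p+[0,0,.2],down(JY+s)))
for s in(1,-1):
  for off in(.045,-.045):
    for al in(-.4,-.2,0,.2,.4):
      q,x=tilt(al,s)
      r=[arm.ik(bar(th,off)-.054*x,q) for th in(0,.4,.8,1.2,1.6,1.68)]
      ok=[k is not None for k in r]
      print(s,off,al,np.array(ok)*1,r[0],r[-2])
E
```

```text
[ 0.666 -0.084  0.278] [ 0.421 -0.057  0.099] [ 0.666 -0.084  0.   ]
[ 0.774  0.827 -0.491  1.91   0.688  0.579  1.287] [ 0.875  0.663 -0.649  1.834  0.531  0.825  1.42 ]
[ 0.45   0.838 -0.575  1.94   0.793  0.604  0.808] [ 0.519  0.655 -0.676  1.865  0.551  0.816  1.017]
[-0.162  0.9   -0.625  1.785  0.77   0.719  0.248] [-0.04   0.782 -0.853  1.711  0.694  0.979  0.305]
[ 0.416  0.776  0.077  1.921 -0.125  0.449 -1.095] [ 0.412  0.584  0.082  1.849 -0.069  0.712 -1.146]
[ 0.043  0.767  0.071  1.953 -0.12   0.426 -1.476] [ 0.06   0.569  0.043  1.879 -0.036  0.694 -1.555]
[-0.608  0.816  0.121  1.8   -0.172  0.536 -2.055] [-0.456  0.639 -0.124  1.725  0.105  0.785 -2.309]
1 0.045 -0.4 [1 1 1 1 1 1] [ 0.384  1.044 -1.151  0.881  0.706  1.966  2.589] [-0.33   0.744  0.532  1.933 -0.399  1.001 -2.802]
1 0.045 -0.2 [1 1 1 1 1 1] [ 0.464  0.949 -1.151  1.091  0.725  1.712  2.547] [-0.322  0.645  0.476  2.071 -0.426  0.736 -2.798]
1 0.045 0 [1 1 1 1 1 1] [ 0.538  0.859 -1.15   1.291  0.77   1.454  2.489] [-0.306  0.568  0.412  2.215 -0.518  0.451 -2.729]
1 0.045 0.2 [1 1 1 1 1 1] [ 0.605  
[... 1276 characters left out ...]
0.084 -0.236]
-1 0.045 0.4 [1 1 1 1 0 0] [ 0.259  0.492 -0.383  1.675  0.404  0.641 -0.436] None
-1 -0.045 -0.4 [1 1 1 1 1 1] [ 0.236  0.873 -0.229  0.889  0.157  1.795 -0.052] [ 0.379  0.703 -0.321  1.91   0.24   0.976 -0.196]
-1 -0.045 -0.2 [1 1 1 1 1 1] [ 0.277  0.753 -0.269  1.1    0.174  1.511 -0.076] [ 0.39   0.618 -0.311  2.049  0.274  0.72  -0.219]
-1 -0.045 0 [1 1 1 1 1 1] [ 0.347  0.654 -0.356  1.298  0.227  1.229 -0.126] [ 0.36   0.546 -0.243  2.195  0.304  0.431 -0.235]
-1 -0.045 0.2 [1 1 1 1 1 1] [ 0.411  0.571 -0.418  1.487  0.283  0.938 -0.179] [ 0.254  0.504 -0.073  2.348  0.199  0.093 -0.111]
-1 -0.045 0.4 [1 1 1 1 0 0] [ 0.435  0.498 -0.408  1.669  0.327  0.628 -0.226] None
```

```bash
cat > s1.py <<'E'
from h import *
import cv2
Q=down(JY)
arm.movep(POT+[0,0,.17],Q)
arm.line_to(POT+[0,0,.076],.12)
f0=arm.read_ft_force()
arm.move_gripper(0.6,30)
print("open",arm.read_opening(),"f",f0,arm.read_ft_force(),arm.read_time())
cv2.imwrite("pics/s1a.png",snapshot("side"))
arm.line_to(POT+[0,0,.15],.12); print(arm.read_opening(),arm.read_ft_force())
arm.line_to(PL+[0,0,.15],.2)
arm.line_to(PL+[0,0,.105],.1)
f0=arm.read_ft_force()
z=.105
while z>.097:
    z-=.001; arm.line_to(PL+[0,0,z],.03)
    f=arm.read_ft_force()
    if f[2]-f0[2]>1.5: break
print("z",z,f-f0,arm.read_tool_pos(),arm.read_opening(),arm.read_time())
cv2.imwrite("pics/s1b.png",snapshot("side"))
E
python3 s1.py; python3 -c "
import cv2,numpy as np
a,b=[cv2.imread(f'pics/s1{k}.png')[110:270,240:440] for k in 'ab']
cv2.imwrite('pics/s1.png',cv2.resize(np.hstack([a,b]),None,fx=2,fy=2))"
```

```text
open 0.758757670238628 f [0.01906124 0.10654971 0.28351249] [-0.7349169  0.4358716  5.8119741] 2.9417
0.755741318305324 [-1.18490165 -0.07478864 -2.23644605]
z 0.10099999999999999 [-0.36508137 -1.23768414  4.24787745] [ 0.5304949  -0.06898881  0.10133898] 0.7590906687407529 6.5167
```

View pics/s1.png

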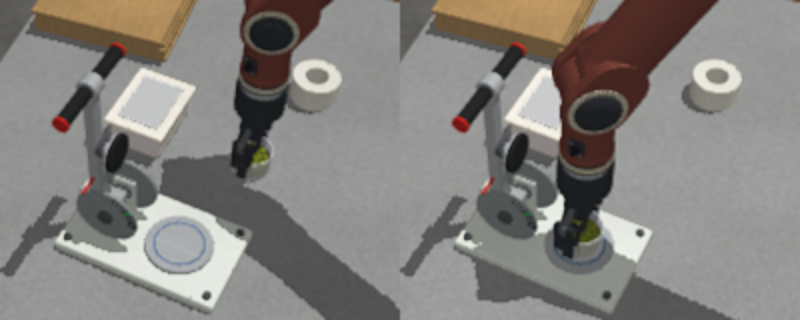

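The pot is gripped (64.5 mm) and touching the plate inside the circle. Next: release it, check the pot, then go to the lid.

```bash
cat > s2.py <<'E'
from h import *
import cv2
Q=down(JY)
arm.move_gripper(1.0)
p=arm.read_tool_pos(); arm.line_to([p[0],p[1],.18],.15)
arm.movep(LID+[0,0,.18],Q)
cv2.imwrite("pics/s2side.png",snapshot("side"));cv2.imwrite("pics/s2top.png",snapshot("top"))
arm.move_gripper(0.93)
arm.line_to(LID+[0,0,.078],.15)
f0=arm.read_ft_force(); z=.078; print(f0,arm.read_opening())
while z>.0625:
    z-=.001; arm.line_to(LID+[0,0,z],.04); f=arm.read_ft_force()
    if f[2]-f0[2]>2: break
print("z",z,f-f0,arm.read_tool_pos(),arm.read_time())
E
python3 s2.py; python3 -c "
import cv2,numpy as np
a=cv2.imread('pics/s2side.png')[190:270,290:390];b=cv2.imread('pics/s2top.png')[170:250,270:370]
cv2.imwrite('pics/s2.png',cv2.resize(np.hstack([a,b]),None,fx=4,fy=4,interpolation=2))"
```

```text
[-1.04409579 -0.17025473  0.03783262] 0.9340986475339722
z 0.061999999999999986 [1.77968993 0.35463937 0.94328808] [0.51739654 0.28028499 0.06197238] 14.0667
```

View pics/s2.png

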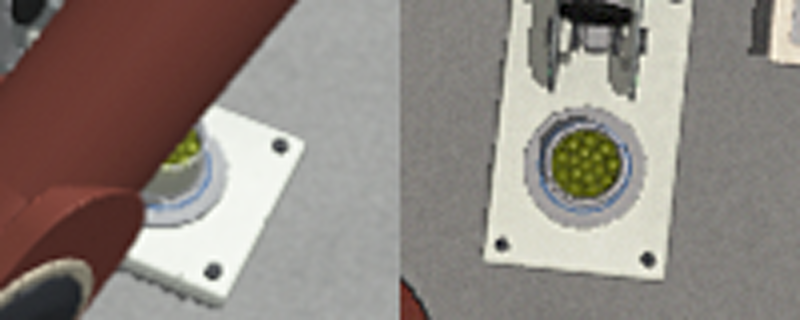

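The top view shows the pot upright on the plate, with its rim at about (585,164) in the crop and concentric with the blue ring. The fingers are around the lid without bench contact, so I'll close slightly higher because the pads swing forward.

```bash
cat > s3.py <<'E'
from h import *
import cv2
x=px("top",270+185.5/4,170+164.5/4,.064);print("pot now",x)
arm.line_to(LID+[0,0,.0665],.05)
arm.move_gripper(0.7,20)
print("open",arm.read_opening(),arm.read_ft_force())
arm.line_to(LID+[0,0,.15],.12); print("lifted",arm.read_opening(),arm.read_ft_force(),arm.read_time())
cv2.imwrite("pics/s3side.png",snapshot("side"));cv2.imwrite("pics/s3top.png",snapshot("top"))
E
python3 s3.py; python3 -c "
import cv2,numpy as np
a=cv2.imread('pics/s3side.png')[240:390,230:430];b=cv2.imread('pics/s3top.png')[150:300,140:340]
cv2.imwrite('pics/s3.png',cv2.resize(np.hstack([a,b]),None,fx=2,fy=2,interpolation=2))"
```

```text
pot now [ 0.52598477 -0.07174305  0.064     ]
open 0.7802669733430628 [ 0.34085486 -0.75110655  4.0820936 ]
lifted 0.7821830684279121 [ 0.10636536 -0.13132467 -1.09966737] 15.425
```

View pics/s3.png

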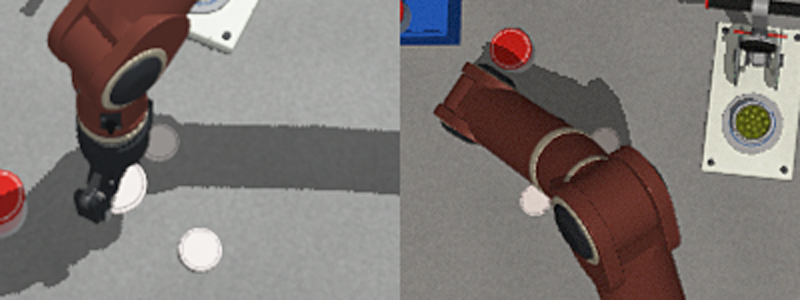

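```bash
python3 -c "
import cv2
a=cv2.imread('pics/s3side.png')[305:360,250:320]
cv2.imwrite('pics/s3z.png',cv2.resize(a,None,fx=8,fy=8,interpolation=2))
from h import *
L=LID+[0,0,.15-.060]
for z in (.083,.088): print(proj('side',LID+[0,0,z]),[((np.array(proj('side',LID+[0,0,z]+.034*k))-[250,305])*8).round() for k in (0*u,u,-u,v,-v)])
"
```

```text
(np.float64(288.0473571036926), np.float64(333.79287409923995)) [array([304., 230.]), array([201., 181.]), array([410., 281.]), array([248., 334.]), array([359., 130.])]
(np.float64(287.9911125069931), np.float64(332.878787553736)) [array([304., 223.]), array([200., 173.]), array([410., 274.]), array([247., 327.]), array([359., 123.])]
```

View pics/s3z.png

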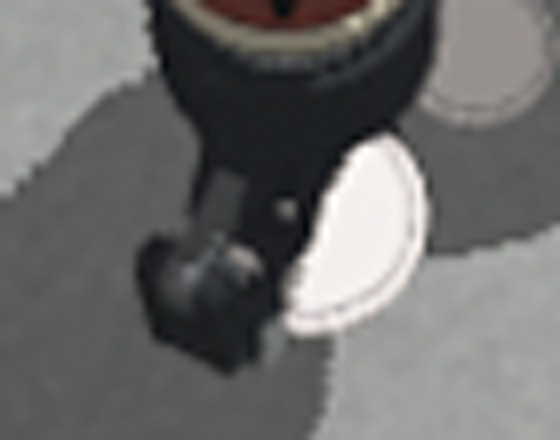

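```bash
python3 -c "
from h import *
for du in(-.004,-.002,0,.002):
  for z in (.085,.092,.097):
    P=np.array([(np.array(proj('side',LID+[0,0,z]+du*u+.034*(np.cos(a)*u+np.sin(a)*v)))-[250,305])*8 for a in np.linspace(0,6.28,361)])
    i=P[:,0].argmax();j=P[:,1].argmax();k=P[:,1].argmin();print(du,z,P[i].round(),P[j].round(),P[k].round())
"
```

```text
-0.004 0.085 [435. 232.] [312. 350.] [321. 122.]
-0.004 0.092 [435. 222.] [312. 340.] [320. 111.]
-0.004 0.097 [435. 214.] [311. 333.] [320. 104.]
-0.002 0.085 [429. 229.] [306. 347.] [315. 119.]
-0.002 0.092 [429. 219.] [306. 337.] [314. 108.]
-0.002 0.097 [429. 211.] [305. 330.] [314. 101.]
0 0.085 [423. 226.] [300. 343.] [309. 116.]
0 0.092 [423. 216.] [299. 334.] [308. 106.]Traceback (most recent call last):
  File "<string>", line 5, in <module>
    P=np.array([(np.array(proj('side',LID+[0,0,z]+du*u+.034*(np.cos(a)*u+np.sin(a)*v)))-[250,305])*8 for a in np.linspace(0,6.28,361)])
                          ~~~~^^^^^^^^^^^^^^^^^^^^^^^^^^^^^^^^^^^^^^^^^^^^^^^^^^^^^^^^
  File "h.py", line 11, in proj
    c=camera_info(cam);p=np.array(c['R'])@X+c['t'];return c['fx']*p[0]/p[2]+c['cx'],c['fy']*p[1]/p[2]+c['cy']
ValueError: time passes only in moves, steps and waits
```

```bash
cat > m.py <<'E'
from h import *
import cv2
def olives(f,x0,y0,x1,y1,z):
    im=cv2.imread(f)[y0:y1,x0:x1]; h=cv2.cvtColor(im,cv2.COLOR_BGR2HSV)
    m=((h[...,0]>22)&(h[...,0]<45)&(h[...,1]>110)).astype(np.uint8)
    k,l,st,ce=cv2.connectedComponentsWithStats(m);i=1+np.argmax(st[1:,4])
    ce=ce[i]+[x0,y0];return st[i],ce,px("top",*ce,z)
print(olives("pics/top0.png",350,200,400,250,.030))
print(olives("pics/s3top.png",290,180,345,240,.054))
im=cv2.imread("pics/top0.png")[185:240,290:345].astype(int)
m=((im[...,0]-im[...,2])>25)
ys,xs=np.nonzero(m);(cx,cy),ax,an=cv2.fitEllipse(np.c_[xs,ys].astype(np.float32));print(len(xs),cx+290,cy+185,ax,px("top",cx+290,cy+185,.024))
E
python3 m.py
python3 -c "
import cv2
a=cv2.imread('pics/s3top.png')[185:240,285:345]
cv2.imwrite('pics/s3p.png',cv2.resize(a,None,fx=10,fy=10,interpolation=2))"
```

```text
(array([ 18,  19,  16,  16, 210], dtype=int32), array([375.52380952, 226.58095238]), array([ 0.47794098, -0.26219015,  0.03      ]))
(array([ 18,  23,  17,  16, 218], dtype=int32), array([315.93119266, 210.49082569]), array([ 0.52921544, -0.07028397,  0.054     ]))
73 315.66621589660645 211.2773895263672 (22.142444610595703, 22.488176345825195) [ 0.53021056 -0.06920361  0.024     ]
```

View pics/s3p.png

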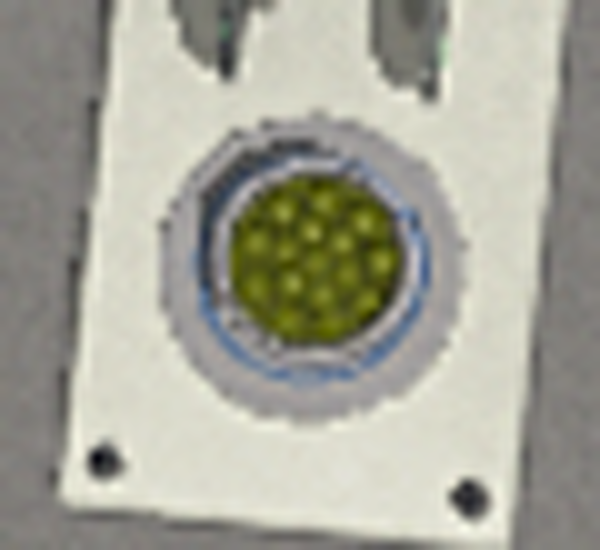

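Olive centroid puts the pot at (0.529,-0.070), within 1.5 mm of the plate's centre. The lid looks level in the jaws. Now I'll place it.

```bash
cat > s4.py <<'E'
from h import *
import cv2
C=np.array([.5300,-.0697,0])
arm.line_to(LID+[0,0,.20],.15)
arm.line_to(C+[0,0,.20],.25)
arm.line_to(C+[0,0,.134],.12)
f0=arm.read_ft_force(); z=.134
while z>.1245:
    z-=.001; arm.line_to(C+[0,0,z],.03); f=arm.read_ft_force()
    if f[2]-f0[2]>2: break
print("z",z,f-f0,arm.read_opening(),arm.read_time())
arm.move_gripper(1.0)
arm.line_to(C+[0,0,.20],.15)
arm.line_to(C+[0,.16,.25],.25)
cv2.imwrite("pics/s4side.png",snapshot("side"));cv2.imwrite("pics/s4top.png",snapshot("top"));print(arm.read_time())
E
python3 s4.py; python3 -c "
import cv2,numpy as np
a=cv2.imread('pics/s4side.png')[190:270,290:390];b=cv2.imread('pics/s4top.png')[170:250,270:370]
cv2.imwrite('pics/s4.png',cv2.resize(np.hstack([a,b]),None,fx=4,fy=4,interpolation=2))"
```

```text
z 0.126 [-0.84164514  0.2649611   5.46694979] 0.7826626400735025 20.2583
22.15
```

View pics/s4.png

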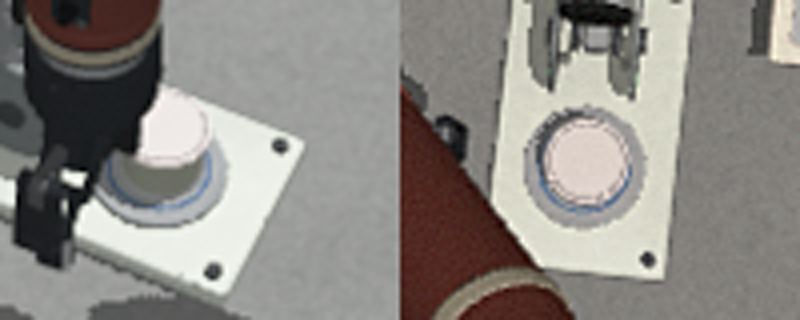

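The lid is seated: contact came at the predicted height, and it sits level and concentric in both views. Next is the lever.

```bash
cat > s5.py <<'E'
from h import *
import cv2
np.set_printoptions(precision=3,suppress=True)
q,x=tilt(0,-1); off=.045
up=np.array([0,0,.054])
arm.move_gripper(0.6,50)
arm.movep(bar(0,off)+up+[0,0,.075],q)
arm.line_to(bar(0,off)+up,.12)
print("at",arm.read_ft_force(),arm.read_time())
arm.move_gripper(0.0,50); print("grip",arm.read_opening()*85,arm.read_ft_force())
f0=arm.read_ft_force()
cv2.imwrite("pics/s5a.png",snapshot("side"))
for th in np.arange(.1,1.601,.1):
    arm.line_to(bar(th,off)+up,.12); f=arm.read_ft_force()
    print(round(th,2),f,arm.read_time())
    if np.linalg.norm(f)>38: print("STOP");break
print(arm.read_opening()*85,arm.read_tool_pos()-bar(1.6,off)-up)
cv2.imwrite("pics/s5side.png",snapshot("side"));cv2.imwrite("pics/s5top.png",snapshot("top"))
E
python3 s5.py; python3 -c "
import cv2,numpy as np
a=cv2.imread('pics/s5side.png')[130:280,240:400];b=cv2.imread('pics/s5top.png')[130:280,240:400]
cv2.imwrite('pics/s5.png',cv2.resize(np.hstack([a,b]),None,fx=2.5,fy=2.5,interpolation=2))"
```

```text
at [0.645 0.241 1.104] 24.3333
grip 18.315325822289182 [ 0.951 -0.125  2.402]
0.1 [ 3.784 -0.807  3.57 ] 25.1
0.2 [3.736 0.911 5.964] 25.425
0.3 [3.527 1.258 7.289] 25.75
0.4 [ 1.673 -0.295  7.845] 26.075
0.5 [2.296 1.08  9.764] 26.4
0.6 [0.002 0.736 9.887] 26.725
0.7 [-0.785  2.798 11.43 ] 27.05
0.8 [-1.52  2.58 10.11] 27.375
0.9 [-2.57   4.22   8.291] 27.7
1.0 [-2.191  4.188  9.462] 28.025
1.1 [-3.436  4.631  7.942] 28.35
1.2 [-1.831  4.796  7.184] 28.675
1.3 [-1.599  5.754  6.383] 29.0
1.4 [-2.8    5.479  6.192] 29.325
1.5 [-1.459  5.338  8.705] 29.65
1.6 [-2.847  6.064 15.768] 29.975
18.30405655339796 [0.001 0.001 0.   ]
```

View pics/s5.png

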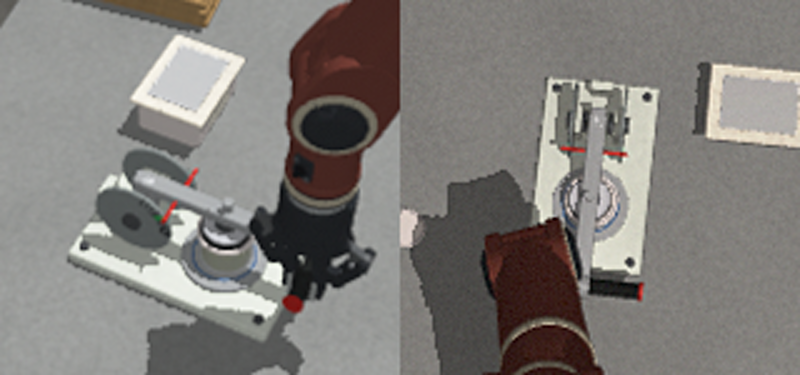

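The lever is down, the vertical force is 15.8 N as expected, and the pot is upright under the pad. I'll take one last close check of the pointer, after a settle.

```bash
python3 -c "
from h import *
import cv2
arm.pause(.5);print(arm.read_ft_force(),arm.read_time())
a=snapshot('side');b=snapshot('top')
a=a[185:245,275:350];b=b[165:225,295:345]
cv2.imwrite('pics/s6.png',np.hstack([cv2.resize(k,None,fx=6,fy=6,interpolation=2) for k in(a,b)]))"
```

```text
[-2.48904085  6.32277993 15.38965817] 30.575
```

View pics/s6.png

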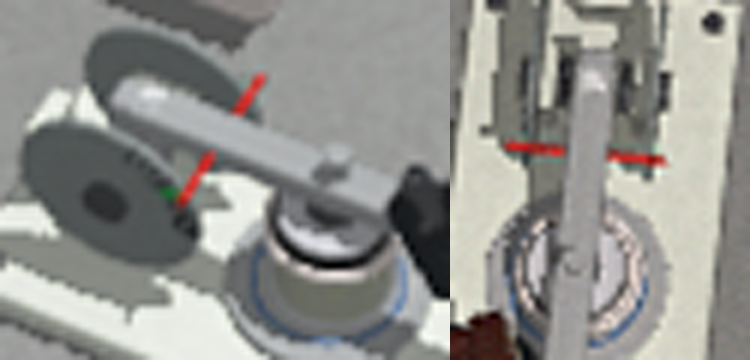

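```bash
cat > tri.py <<'E'
from h import *
from scipy.optimize import least_squares
def tri(t,s):
    g=lambda X:np.r_[np.array(proj0("top",X))-t,np.array(proj0("side",X))-s]
    r=least_squares(g,PL+.1*u+.07*zz);d=r.x-PL-.1*u-.069*zz
    return d@u*1e3,d@v*1e3,d@zz*1e3,np.degrees(np.arctan2(d@zz,-(d@u))),r.fun.round(2)
CI={n:camera_info(n) for n in("top","side")}
def proj0(n,X):
    c=CI[n];p=np.array(c['R'])@X+c['t'];return c['fx']*p[0]/p[2]+c['cx'],c['fy']*p[1]/p[2]+c['cy']
o=.5
def c6(x0,y0,X,Y):return np.array([x0+(X+o)/6-o,y0+(Y+o)/6-o])
print("up +v",tri(np.array(T4(90,103)),np.array(S4(85,326))))
print("now +v",tri(c6(295,165,505-450,146),c6(275,185,182,203)))
print("now -v",tri(c6(295,165,665-450,161),c6(275,185,263,77)))
print("cap pred side",proj0("side",bar(1.6,.075)),"th1.65",proj0("side",bar(1.65,.075)),"seen",240+293.5/2.5-.5,130+303.5/2.5-.5)
# green & pointer end on the face plane of the disc, several v
R=np.array(CI["side"]["R"]);t=np.array(CI["side"]["t"]);oc=-R.T@t;P=PL+.1*u+.069*zz
for nm,q in(("green",c6(275,185,170,193)),("hub",c6(275,185,105,201)),("ptr",c6(275,185,182,203))):
  c=CI["side"];d=R.T@np.array([(q[0]-c['cx'])/c['fx'],(q[1]-c['cy'])/c['fy'],1])
  for w in(.025,.030,.035,.04,.045):
    k=((P+w*v-oc)@v)/(d@v);e=oc+k*d-P;print(nm,w,"x",round(-(e@u)*1e3,1),"z",round(e[2]*1e3,1),"ang",round(np.degrees(np.arctan2(e[2],-(e@u))),1))
E
python3 tri.py
```

```text
up +v (np.float64(32.83504558111989), np.float64(39.552521814149664), np.float64(38.721780685449254), np.float64(130.2970628024266), array([-0.07, -0.4 ,  0.34,  0.1 ]))
now +v (np.float64(-42.11935689997166), np.float64(42.51296083544464), np.float64(30.754346197148173), np.float64(36.13584691051174), array([-0.02, -0.14,  0.12,  0.03]))
now -v (np.float64(-42.29639741761161), np.float64(-41.41103679391524), np.float64(30.43029494848111), np.float64(35.73326349047576), array([ 0.01,  0.04, -0.03, -0.01]))
cap pred side (np.float64(357.4841623849884), np.float64(250.7927866672304)) th1.65 (np.float64(357.57025376885457), np.float64(253.2152884508182)) seen 356.9 250.9
green 0.025 x 26.8 z 9.0 ang 18.5
green 0.03 x 29.3 z 16.3 ang 29.0
green 0.035 x 31.8 z 23.6 ang 36.5
green 0.04 x 34.4 z 30.9 ang 41.9
green 0.045 x 36.9 z 38.2 ang 46.0
hub 0.025 x -7.9 z -17.5 ang -114.2
hub 0.03 x -5.1 z -10.0 ang -117.0
hub 0.035 x -2.3 z -2.5 ang -132.4
hub 0.04 x 0.5 z 5.0 ang 84.7
hub 0.045 x 3.2 z 12.5 ang 75.4
ptr 0.025 x 33.0 z 5.0 ang 8.6
ptr 0.03 x 35.5 z 12.3 ang 19.1
ptr 0.035 x 38.0 z 19.7 ang 27.3
ptr 0.04 x 40.5 z 27.0 ang 33.7
ptr 0.045 x 43.0 z 34.3 ang 38.6
```

Three independent checks put the lever at the mark. The red cap is seen at row 250.9 against 250.8 predicted for 1.60 rad. The arm is within 1 mm of the 1.60 rad grip pose. The grip force is 15.4 N. The triangulated pointer is within about 2–3° of the green mark, which is within my reading error. I'm handing it in while still holding the lever.

```bash
python3 -c "
from station import arm,ticket
print(arm.read_ft_force(),arm.read_opening(),arm.read_time()); print(ticket.finish_job())"
```

```text
[-3.05363223  6.91987913 15.09267492] 0.2122325954100824 30.675
the job is handed in; nothing more can be done
None
```

The pot of olives is closed on the press, and the job is handed in with the gripper still holding the lever down at the mark. I did the steps in the order asked, and it took about 31 s of robot time. The hand-in reports no verdict.

**Last checks**
- **Pot:** upright on the plate, about 1.5 mm from its centre by the olive centroid.
- **Lid:** it made contact at the predicted height and looks level and concentric on the mouth in both cameras.
- **Lever:** the arm is within 1 mm of the pose for 1.60 rad, and the bar's end cap appears where it should at that angle. The grip holds with about 15 N upward, plus about 7 N of side load.
- **Bystanders:** nothing else was touched on purpose. The cheese tub looked unmoved in the late pictures, but I did not measure the closed pot or the label roll again.

**Disagreement:** the triangulated pointer came out 2–3° past the green mark, against about 0° from the other lever checks. I took this as reading error, because one pixel there is about 3°.

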